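# Set the clamp screw over a bamboo tube in the V-trough

### The job

Lay the bamboo tube gently in the V-trough with its square end slid up against the end stop, under the clamp pad, and let go of it. Then turn the clamp knob clockwise until the pad seats on the bamboo and the screw stops, and back it off a quarter turn so that the tube can just be turned by hand. Finish while still gripping the knob there, holding it from creeping so that I can nip up the lock nut, and leave the lantern, the tape roll and the tealight alone.

Things in the scene. Friction and masses are not known exactly. Their poses are not given: they have to be found in the camera images.
- tube: Loose green bamboo tube, 50 mm outside diameter, 250 mm long, about 0.2 kg, lying in the chocks of the rest. Origin on its axis at mid length; x runs along the axis from the square end (-125 mm) to the slanted open mouth (cut from x = +60 on top to +125 mm below); z up as it lies. Round and plain from -125 to +60 mm. Centre of mass near x = -25 mm.
- tube_end (a point): Centre of the tube's square-cut end, on its axis.
- rest: Fixed plywood pad, 130 x 90 x 8 mm, with two 45 degree wedge strips that keep the tube from rolling, tube axis along its x, 43 mm above the bench. The wedges' upper edges are 12 mm below the tube's axis: fingertips can straddle the tube down to there. Origin at the centre of its underside, z up.
- cradle: Fixed fixture: wooden base 110 x 300 x 18 mm with a 90 degree V-trough, open above, and a green steel gooseneck clamp at one end. Origin under the base on the trough's centre line; y runs along the trough towards the end stop, z up. Trough from y = -120 to +110 mm, upper edges 61 mm above the bench (10 mm below the axis of a tube lying in it), 68 mm wide over the boards.
- stop_face (a point): Point on the end stop's face (cradle y = +110 mm, 71.4 mm above the bench) where the centre of the tube's square end lies when home; axes as the cradle's. A tube lying in the trough has its axis at this height along the cradle's y.
- neck_end (a point): Free end of the clamp arm (cradle y = +50 mm), at its underside. The arm reaches from here to the stop, 36 mm wide, 119 to 135 mm above the bench, with the screw and pad through it at cradle y = +70 mm, so a tube is laid in with its square end short of this point and then slid along under the pad. A brass lock nut, 25 mm across, lies on the arm round the screw, top at 143 mm.
- presser: The screw's spindle with its round 28 mm rubber-faced pad, hanging under the clamp arm over the trough and carrying the knob; it goes down as the screw is turned clockwise and does not turn itself. Origin at the centre of the pad's underside. Before the screw is turned there is 2 to 3.5 mm between the pad and a tube lying in the trough.
- knob: Round black fluted knob on top of the spindle, axis vertical, 36 mm diameter, 24 mm high, with a white mark on its top. It can be gripped from above at any angle. Its underside is 8 mm or more above the lock nut. It moves down with the spindle.
- knob_grip (a point): On the knob's axis at mid height of its grip (166 to 170 mm above the bench, by screw angle); the point to grip at.
- screw (a joint): Angle of the clamp screw in rad: grows when turned clockwise seen from above; two-start screw, 8 mm down per turn. It starts two to three rad short of the seat, and stops dead when the pad is pressed on a tube lying in the trough (at about 3.6). Light friction of about 0.06 N m holds it where it is left.
- lantern: Bystander: finished bamboo lantern standing upright, 64 mm diameter, 170 mm high. Origin at the centre of its underside.
- tape_roll: Bystander: roll of white tape lying flat, 92 mm diameter, 48 mm high. Origin at the centre of its underside.
- tealight: Bystander: tealight in an aluminium cup, 38 mm diameter, 16 mm high. Origin at the centre of its underside.

How it is judged:
By the outcome, as a careful person would: the job done as asked, in the order asked, and still so for the second after the job is handed in, while the arm keeps its last pose, push and grip.
It also fails if it takes over 53 s, if anything falls off the work surface, if the arm or the gripper's body presses on something with over 40 N, if the wrist force passes 120 N, or if a joint passes its speed limit or range.

### The arm

A 6-joint arm with a two-finger parallel gripper is mounted at the origin on the work surface. World frame = base frame: x ahead of the robot, y to its left, z up, the work surface at z = 0. Lengths are in m, angles in degrees, forces in N, time in s.
With the tool pointing down it reaches from about 0.325 to 0.775 m from the base axis. Payload 5.5 kg.
Tool frame: the origin (TCP) lies at the centre of the arm's flange, where the gripper is bolted on; the fingertips stand 182 mm ahead of it and the grasp point (between the pads) lies 163 mm ahead of it; z points along the fingers, y is the line along which they close (so a half turn about z gives the same grasp; the last joint's range is limited). The gripper opens to 88 mm and grips with 3 to 60 N. Pads are 20 mm wide; open, the fingers measure 115 mm over their backs; the gripper's body (75 mm by 178 mm) begins 61 mm behind the grasp point.
Start: joints at [69.116, 5.22, 70.514, -0, 104.267, -3.249], TCP at [0.182, 0.572, 0.405] pointing down, gripper open.
Joint ranges: [-164.24, 164.24], [-49.07, 125.15], [9.68, 141.18], [-86.29, 266.29], [3.28, 154.24], [-151.56, 151.56]. Speed limits (degrees/s): [147.25, 147.25, 172.46, 180, 180, 180].

### API

Orientations are given as [roll, pitch, yaw] about the fixed x, y, z axes, in that order (R = Rz(yaw) Ry(pitch) Rx(roll)).
In Python, from station import r, imaging, readout, effector gives the robot as it stands (r), with the cameras (imaging), the readings (readout) and the gripper (effector). Calls block until the motion is done:
- r.reach(position, orientation): joint-space move of the TCP to a pose.
- r.servo_line(position, rotation=None, speed=0.15): straight line of the TCP; rotation=None keeps the orientation; speed is the mean speed in m/s.
- r.move_joints(angles): joint-space move.
- effector.let_go() and effector.grab(squeeze=None): open the fingers fully, or close them until they stop; squeeze is the grip in N (None keeps the last).
- r.wait(seconds).
- r.inverse_kinematics(position, orientation): joint angles nearest the present ones, or None.
- readout.sense(): the state.
- imaging.snapshot(name): name is "scene" or "top" or "wrist"; returns a dict with "frame" (400x640x3 uint8, red, green, blue), "fx", "fy", "cx", "cy" (pixels), "R" (3x3) and "t" (3): a world point X has camera coordinates R X + t. Camera axes: x right, y down, z forward; pixel columns grow to the right and rows downward; lengths in m; the calibration is good to about 2 mm. The wrist camera is an equidistant fisheye: a pixel r from the principal point sees the ray r / f radians off the axis. A picture is of the moment at which its call begins. There is no depth.
A pose or a line that the arm cannot do raises r.IKError and nothing moves.
- r.hand_in(): hands the job in; it is judged then, once.
The state is a dict: "clock": time; "joints": joint angles; "joint_vel": joint speeds; "joint_torque": joint torques, N m; "tcp_pos": TCP position; "orientation": TCP orientation; "contact_force": force on the tool from outside, world axes, zero at the start; "torque": the same for the moment, N m; "opening": finger opening in m; "gripper_force": force on a finger pad.
Only numpy, scipy, OpenCV 4.12 (cv2) and the standard library are available. Lean on these libraries where they do the work, as an engineer would, in place of code of your own. Each camera call takes 0.05 s, during which the arm holds its last target. There are 200 camera calls.

## Working session

There is one attempt and no reset: what is moved stays moved. The work goes in short steps, each a Python script; the robot and the scene stay as the last script left them, time stands still between calls to the robot, and variables do not carry over. Pictures are saved under pics/ and viewed, at most 13 in all, crops included, and the job is handed in when it is done.

```bash
ls; mkdir -p pics
python3 - <<'E'
from station import r, imaging, readout, effector
import cv2
for n in("scene","top","wrist"):
    s=imaging.snapshot(n); cv2.imwrite(f"pics/{n}0.png",s["frame"][:,:,::-1]); print(n,s["fx"],s["cx"],s["cy"],s["R"],s["t"])
print(readout.sense())
E
```

```text
pics
station.py
scene 473.4892339640953 313.43863570353204 198.61864662832284 [[-0.51579236  0.85666541  0.00908994]
 [ 0.68031275  0.41601435 -0.60341249]
 [-0.52070415 -0.30505155 -0.79737741]] [ 0.25851646 -0.32897269  1.53134479]
top 372.93776066385607 318.2497199266688 192.17140908460567 [[ 0.02148379 -0.99901186  0.03890693]
 [-0.98478621 -0.02785789 -0.17152275]
 [ 0.17243713 -0.03463005 -0.9844116 ]] [0.01472639 0.58375929 0.84024415]
wrist 309.70691628693146 319.15450580005324 201.41012111857324 [[ 0.30133572  0.95351573 -0.00213093]
 [ 0.91864488 -0.28971531  0.26861986]
 [ 0.2555159  -0.08290233 -0.96324391]] [-0.59937618 -0.03264698  0.39095002]
{'clock': 0.15, 'joints': array([ 6.91148423e+01,  5.25423150e+00,  7.05653744e+01,  2.21605032e-03,
        1.04265014e+02, -3.24955625e+00]), 'joint_vel': array([ 0.02334073, -0.11031408, -0.27337152,  0.0249888 , -0.04306007,
       -0.06055785]), 'joint_torque': array([ 8.02899231e-04, -4.47044492e+01, -4.06907165e+01,  6.97769062e-02,
        2.74274888e-02, -9.49078026e-05]), 'tcp_pos': array([0.18180264, 0.57185471, 0.40376209]), 'orientation': array([-1.79915638e+02, -6.94175478e-03,  1.62364938e+02]), 'contact_force': array([-0.22090945,  0.098511  ,  1.0469113 ]), 'torque': array([ 0.06283937,  0.02073653, -0.07705088]), 'gripper_force': 0.0, 'opening': 0.08780836404891136}
```

View pics/scene0.png

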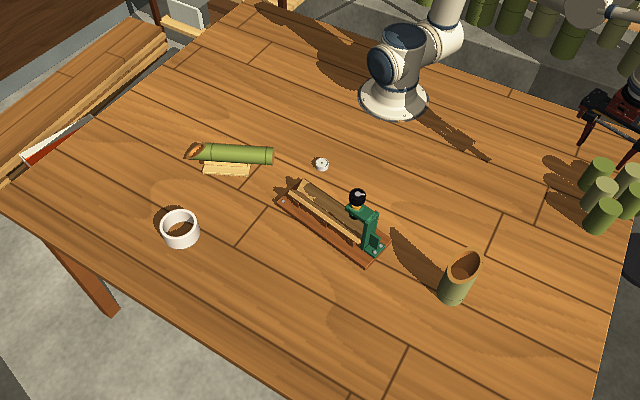

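View pics/top0.png

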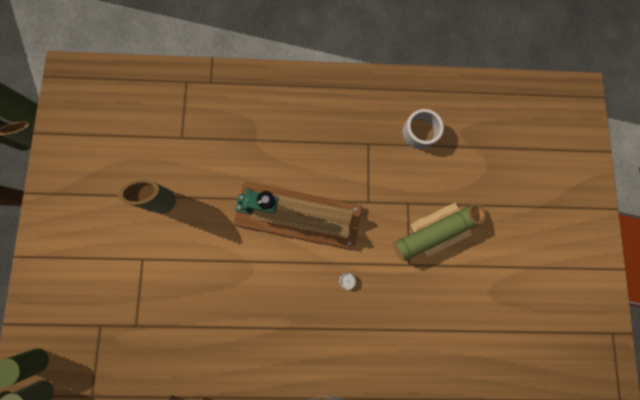

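The scene view shows the tube at (235,154) with its square end at right (272,156), the clamp knob at (357,197), and the end stop at lower right (375,245). The top view shows the tube from its square end (402,248) to its mouth (480,213), the knob at (266,200), and the trough running from (355,225) to the stop at (240,200).

```bash
cat > h.py <<'E'
import numpy as np, cv2
from station import r, imaging, readout, effector
def snap(n,name=None):
    s=imaging.snapshot(n); s["n"]=n
    if name: cv2.imwrite(f"pics/{name}.png",s["frame"][:,:,::-1])
    return s
def ray(s,p):
    a=(np.array(p,float)-[s["cx"],s["cy"]])/[s["fx"],s["fy"]]
    if s["n"]=="wrist":
        th=np.linalg.norm(a); d=np.r_[a/max(th,1e-9)*np.sin(th),np.cos(th)]
    else: d=np.r_[a,1]; d/=np.linalg.norm(d)
    R=np.array(s["R"]); return -R.T@s["t"],R.T@d
def plane(s,p,z):
    c,d=ray(s,p); return c+d*(z-c[2])/d[2]
def proj(s,X):
    v=np.array(s["R"])@X+s["t"]
    if s["n"]=="wrist":
        rr=np.hypot(*v[:2]); a=v[:2]/max(rr,1e-9)*np.arctan2(rr,v[2])
    else: a=v[:2]/v[2]
    return a*[s["fx"],s["fy"]]+[s["cx"],s["cy"]]
def tri(obs):  # [(snap,px)..] -> point, residual mm
    A=np.zeros((3,3));b=np.zeros(3);L=[ray(*o) for o in obs]
    for c,d in L:
        P=np.eye(3)-np.outer(d,d);A+=P;b+=P@c
    X=np.linalg.solve(A,b)
    return X,max(np.linalg.norm(np.cross(X-c,d)) for c,d in L)*1e3
E
python3 - <<'E'
from h import *
np.set_printoptions(precision=4,suppress=True)
t=snap("top");s=snap("scene")
for n,a,b in [("tubesq",(402,248),(272,156)),("knob",(266,200),(357,193)),("tea",(348,282),(321,163))]: print(n,tri([(t,a),(s,b)]))
for n,p,z in [("sq",(402,248),.043),("mouth",(480,213),.043),("knob",(266,200),.18),("basefar",(358,225),.018),("stop",(240,202),.1),("tea",(348,282),.016),("lant",(160,200),.0),("tape",(424,128),.048)]: print(n,plane(t,p,z))
E
```

```text
tubesq (array([ 0.4544, -0.1667,  0.049 ]), np.float64(4.0137549201028015))
knob (array([0.5417, 0.1378, 0.1813]), np.float64(1.0003618613545124))
tea (array([ 0.3737, -0.05  ,  0.0089]), np.float64(1.5608060255627092))
sq [ 0.456  -0.1722  0.043 ]
mouth [ 0.5443 -0.3645  0.043 ]
knob [0.5415 0.1388 0.18  ]
basefar [ 0.51  -0.071  0.018]
stop [0.5474 0.2045 0.1   ]
tea [ 0.3735 -0.0477  0.016 ]
lant [0.5613 0.4187 0.    ]
tape [ 0.7536 -0.2314  0.048 ]
```

View pics/wrist0.png

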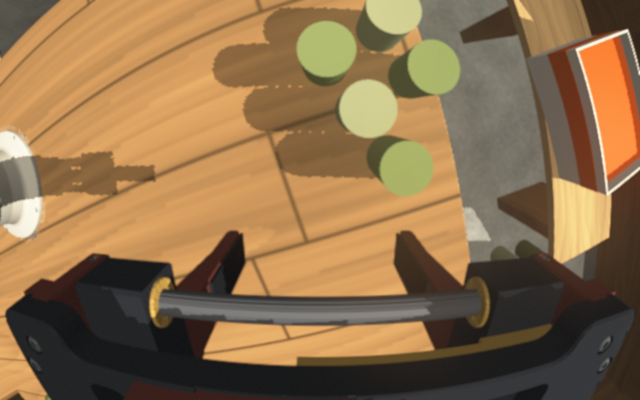

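The wrist view shows only the spare bamboo tubes; the fingers fill the rows below about 230. The rough points fit the sizes given. I'll take wrist views over the cradle and the tube.

Run:
```python
from h import *
import pickle
S=[]
P=[([.61,.09,.41],172),([.575,.04,.44],172),([.43,-.30,.40],24.6),([.40,-.285,.42],24.6)]
for i,(p,y) in enumerate(P):
    r.reach(p,[180,0,y]); r.wait(.2); S.append(snap("wrist",f"w{i+1}"))
pickle.dump(S,open("s.pkl","wb")); print(readout.sense()["clock"])
I=[cv2.imread(f"pics/w{i}.png") for i in(1,2,3,4)]
cv2.imwrite("pics/cr.png",np.vstack([I[0][:290],I[1][:290]]));cv2.imwrite("pics/tb.png",np.vstack([I[2][:290],I[3][:290]]))
```

```text
5.8583
```

View pics/cr.png

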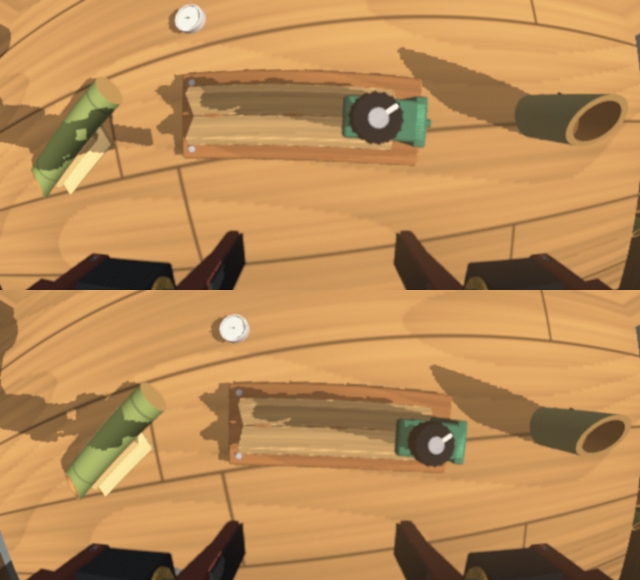

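View pics/tb.png

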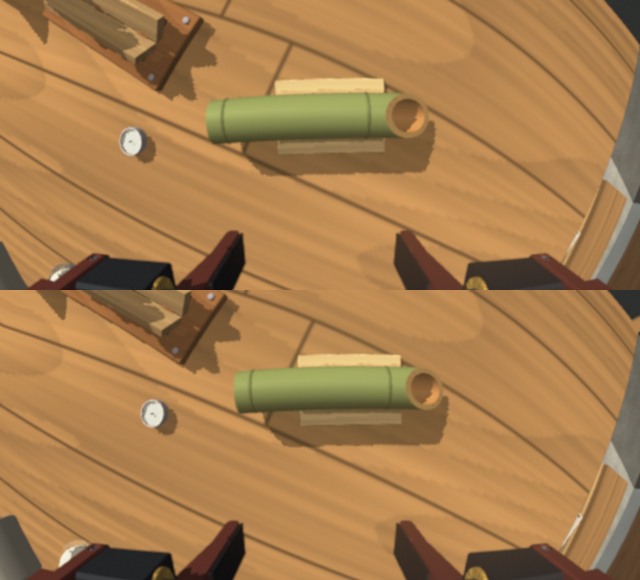

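The cradle views show the knob's cap at (378,118) and (436,445-290), bolt heads at (191,84)/(191,149) and (238,102)/(238,166), with the stop at right. The tube views show the tube horizontal, with its square end at left, x≈208 and x≈236, and nothing on top of it.

```bash
cat > m.py <<'E'
from h import *
import pickle
np.set_printoptions(precision=4,suppress=True)
S=pickle.load(open("s.pkl","rb"))
# tube
def tubemask(s,box):
    h=cv2.cvtColor(s["frame"],cv2.COLOR_RGB2HSV); m=cv2.inRange(h,(30,60,40),(55,255,255))
    k=np.zeros_like(m); x0,y0,x1,y1=box; k[y0:y1,x0:x1]=m[y0:y1,x0:x1]
    k=cv2.morphologyEx(k,cv2.MORPH_CLOSE,np.ones((5,5)))
    n,l,st,_=cv2.connectedComponentsWithStats(k); return l==1+np.argmax(st[1:,4])
N=[]
for s,box in((S[2],(180,70,450,160)),(S[3],(200,50,460,140))):
    m=tubemask(s,box); xs=np.where(m.any(0))[0]; D=[];H=[]
    for x in range(xs[0]+22,xs[0]+135,4):
        y=np.where(m[:,x])[0]; c,a=ray(s,(x,y[0]-.5)); _,b=ray(s,(x,y[-1]+.5)); D.append((a+b)/np.linalg.norm(a+b)); H.append(np.arccos(a@b)/2)
    n=np.linalg.svd(np.array(D))[2][2]; N.append((n,c))
    i=np.argmin([abs(d[2]+1) for d in D])  # most vertical
    print("dist est z", c[2]+D[i][2]*.025/np.sin(H[i]), "left/right",xs[0],xs[-1])
    P=np.array([c+d*(.043-c[2])/d[2] for d in D]); v=P[-1]-P[0]; print("yaw",np.degrees(np.arctan2(v[1],v[0])),"mid",P.mean(0))
    ym=np.where(m[:,xs[0]+6])[0]
    X=plane(s,(xs[0]-.5,ym.mean()),.068);X[2]=.043; print("end",X)
    s["end"]=(xs[0]-.5,ym.mean())
print("end tri",tri([(s,s["end"]) for s in S[2:]]))
(n1,c1),(n2,c2)=N; d=np.cross(n1,n2); d/=np.linalg.norm(d); print("axis dir",d,"z at mid",np.linalg.solve(np.array([n1,n2,d]),[n1@c1,n2@c2,d@P.mean(0)]))
# knob cap, bolts
def blob(s,p,w,lo,hi,f=cv2.COLOR_RGB2HSV):
    x,y=p; c=cv2.cvtColor(s["frame"][y-w:y+w,x-w:x+w],f); m=cv2.inRange(c,lo,hi); n,l,st,ce=cv2.connectedComponentsWithStats(m)
    i=1+np.argmax(st[1:,4]); return ce[i]+[x-w,y-w],st[i]
K=[]
for s,p in((S[0],(377,118)),(S[1],(436,155))):
    c,st=blob(s,p,34,(0,0,0),(179,255,75)); f,_=blob(s,p,14,(0,0,100),(179,60,215)); print("knob dark",c,st,"cap",f); K.append((s,f))
    # knob outline circle
print("knob tri",tri(K))
for s,ps in((S[0],((191,84),(191,149))),(S[1],((238,102),(238,166)))):
    s["b"]=[blob(s,p,6,(0,0,120),(179,80,255))[0] for p in ps]; print(s["b"],[plane(s,b,.019) for b in s["b"]])
B=[tri([(S[0],S[0]["b"][i]),(S[1],S[1]["b"][i])]) for i in(0,1)]; print("bolts",B)
E
python3 m.py
python3 - <<'E'
import cv2,numpy as np
I=[cv2.imread(f"pics/w{i}.png") for i in(1,2)]
a=cv2.resize(I[0][60:175,170:440],None,fx=2.9,fy=2.6,interpolation=2);b=cv2.resize(I[1][85:190,210:480],None,fx=2.9,fy=2.6,interpolation=2)
cv2.imwrite("pics/z.png",np.vstack([a,b]))
E
```

```text
dist est z 0.0025516876399280797 left/right 207 396
yaw -63.57838267683947 mid [ 0.4828 -0.2336  0.043 ]
end [ 0.4476 -0.1617  0.043 ]
dist est z -0.01851971295080712 left/right 235 413
yaw -64.51213959628633 mid [ 0.4858 -0.2369  0.043 ]
end [ 0.4487 -0.1613  0.043 ]
end tri (array([ 0.4489, -0.1636,  0.0748]), np.float64(0.4147771563200105))
axis dir [-0.4395  0.8872  0.1404] z at mid [ 0.4858 -0.2401  0.0626]
knob dark [372.9839 117.9403] [   5    9   54   50 1492] cap [378.3392 117.2718]
knob dark [428.9241 150.7396] [   5    7   51   47 1252] cap [436.5801 154.4875]
knob tri (array([0.5406, 0.1406, 0.1834]), np.float64(0.29141855463915073))
[array([191.1081,  82.1892]), array([191.1351, 148.2973])] [array([ 0.464 , -0.0501,  0.019 ]), array([ 0.5471, -0.0646,  0.019 ])]
[array([238.4545, 102.0909]), array([238.0811, 165.4595])] [array([ 0.4642, -0.0497,  0.019 ]), array([ 0.5472, -0.0644,  0.019 ])]
bolts [(array([ 0.4644, -0.0491,  0.0214]), np.float64(0.04944920997817271)), (array([ 0.5471, -0.0642,  0.0199]), np.float64(0.008290844719397648))]
```

View pics/z.png

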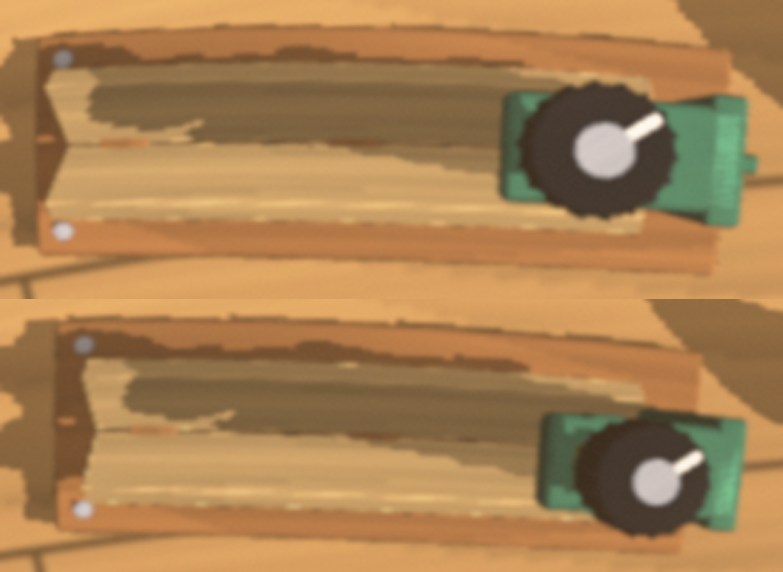

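The zoom shows the clamp arm, with the stop at its right end, and the bolts symmetric about the trough. Knob and bolts agree: trough yaw ≈ 79.9°, knob top z ≈ 0.183. The tube mask misses the shaded flank, so I'll fix that next.

```bash
python3 - <<'E'
from h import *
import pickle
S=pickle.load(open("s.pkl","rb"));h=cv2.cvtColor(S[2]["frame"],cv2.COLOR_RGB2HSV)
print([ (y,*map(int,h[y,320])) for y in range(86,158,3)]); print([ (y,*map(int,h[y,250])) for y in range(86,158,3)])
E
sed -i 's/(30,60,40),(55,255,255)/(24,60,20),(60,255,255)/' m.py; python3 m.py | head -9
```

```text
[(86, 21, 107, 239), (89, 19, 114, 225), (92, 19, 122, 213), (95, 33, 108, 160), (98, 33, 111, 170), (101, 34, 110, 174), (104, 33, 108, 175), (107, 33, 107, 177), (110, 34, 104, 176), (113, 33, 107, 167), (116, 33, 107, 157), (119, 33, 108, 146), (122, 33, 109, 136), (125, 33, 110, 125), (128, 33, 110, 111), (131, 31, 109, 96), (134, 28, 106, 82), (137, 26, 112, 75), (140, 18, 122, 109), (143, 18, 115, 149), (146, 18, 115, 146), (149, 19, 116, 145), (152, 18, 119, 139), (155, 16, 140, 126)]
[(86, 16, 142, 194), (89, 16, 144, 195), (92, 16, 143, 196), (95, 16, 138, 188), (98, 32, 108, 156), (101, 33, 110, 169), (104, 33, 111, 173), (107, 34, 109, 178), (110, 34, 104, 181), (113, 33, 104, 176), (116, 34, 108, 168), (119, 34, 108, 156), (122, 33, 111, 145), (125, 33, 110, 135), (128, 33, 110, 123), (131, 32, 110, 109), (134, 31, 108, 92), (137, 29, 109, 77), (140, 26, 119, 73), (143, 16, 138, 118), (146, 16, 140, 129), (149, 16, 142, 131), (152, 16, 141, 130), (155, 16, 141, 114)]
dist est z 0.03608243169503178 left/right 206 398
yaw -63.84793612941988 mid [ 0.4808 -0.2332  0.043 ]
end [ 0.4462 -0.161   0.043 ]
dist est z 0.03104711620358075 left/right 234 415
yaw -63.76814587252321 mid [ 0.4829 -0.237   0.043 ]
end [ 0.4448 -0.1618  0.043 ]
end tri (array([ 0.4447, -0.1592,  0.061 ]), np.float64(0.7383713789100294))
axis dir [-0.4411  0.897  -0.0277] z at mid [ 0.4826 -0.237   0.0467]
knob dark [372.9839 117.9403] [   5    9   54   50 1492] cap [378.3392 117.2718]
```

Tube axis: yaw −63.8°, height 0.043 ±4 mm as it should be, square end (0.4455,−0.1614). Now the grasp and lift.

```bash
cat >> h.py <<'E'
K=np.array([.5406,.1406]); YC=79.9; u=np.array([np.cos(np.radians(YC)),np.sin(np.radians(YC))])
def cr(y,z): return [*(K+u*(y-.070)),z]   # cradle centre line point
def st(tag=""):
    s=readout.sense(); print(tag,round(s["clock"],2),"tcp",s["tcp_pos"].round(4),"rpy",s["orientation"].round(2),"F",s["contact_force"].round(1),"M",s["torque"].round(2),"open",round(s["opening"],4),"g",round(s["gripper_force"],1)); return s
E
python3 - <<'E'
from h import *
o=[180,0,116.2]; p=[.5007,-.2735]
r.reach([*p,.29],o); r.servo_line([*p,.218],speed=.12); st("down")
effector.grab(30); st("grab")
r.servo_line([*p,.222],speed=.03); st("lift4mm")
r.servo_line([*p,.33],speed=.15); st("lift")
r.reach(cr(-.097,.34),[180,0,YC]); r.wait(.2); st("over"); snap("scene","sc1"); snap("wrist","w5")
a=cv2.imread("pics/sc1.png")[100:300,160:420];b=cv2.imread("pics/w5.png")[:330]
cv2.imwrite("pics/v1.png",np.hstack([cv2.resize(a,(390,300)),cv2.resize(b,(400,300))]))
E
```

```text
down 7.92 tcp [ 0.5009 -0.2737  0.2188] rpy [1.7996e+02 6.0000e-02 1.1619e+02] F [-0.4 -0.5  0.2] M [-0.07  0.01  0.01] open 0.0879 g 0.0
grab 8.61 tcp [ 0.501  -0.2734  0.2182] rpy [1.7993e+02 2.0000e-02 1.1621e+02] F [2.7 0.8 0.1] M [ 0.14 -0.51 -0.14] open 0.0492 g 30.0
lift4mm 8.89 tcp [ 0.5005 -0.2736  0.2219] rpy [-1.7995e+02 -2.0000e-02  1.1619e+02] F [-0.6 -0.7 -1.9] M [-0.13  0.    0.01] open 0.0495 g 30.0
lift 9.76 tcp [ 0.5006 -0.2734  0.3287] rpy [-1.7994e+02 -1.0000e-01  1.1620e+02] F [ 1.   0.8 -2.5] M [-0.12  0.01 -0.04] open 0.0495 g 30.0
over 10.97 tcp [ 0.5114 -0.0248  0.3397] rpy [-1.7997e+02  1.0000e-02  7.9820e+01] F [-0.  -0.3 -1.6] M [-0.12  0.12 -0.01] open 0.0492 g 30.0
```

View pics/v1.png

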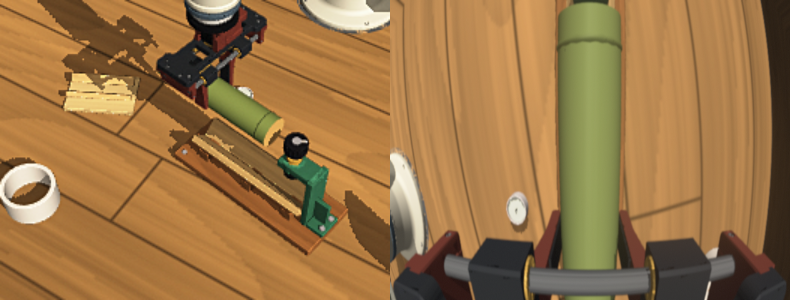

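The tube is held level and in line with the trough, its square end just short of the knob (crop (270,130)). The fingers are clear. Now lowering onto the trough.

Run:
```python
from h import *
s=snap("scene"); print("expected end px",proj(s,np.array(cr(.028,.165))))
r.servo_line(cr(-.097,.254),speed=.12); b=st("above"); f0=b["contact_force"][2]
z=.254
while z>.240:
    z-=.001; r.servo_line(cr(-.097,z),speed=.02); f=readout.sense()
    print(round(z,4),f["contact_force"].round(1),f["torque"].round(2))
    if f["contact_force"][2]>f0+4: break
st("touch"); snap("scene","sc2"); cv2.imwrite("pics/v2.png",cv2.resize(cv2.imread("pics/sc2.png")[120:280,230:430],(750,600),interpolation=2))
```

```text
expected end px [343.79605503 188.00278369]
above 11.98 tcp [ 0.5116 -0.0238  0.2549] rpy [ 1.7991e+02 -1.0000e-02  7.9900e+01] F [ 0.1  0.2 -1.6] M [-0.12  0.05 -0.03] open 0.0492 g 30.0
0.253 [-0.3  0.2 -1. ] [-0.16  0.15 -0.04]
0.252 [-0.1 -0.5 -1.1] [-0.11  0.05  0.06]
0.251 [-0.7 -0.6 -2.1] [-0.12  0.11  0.02]
0.25 [ 0.1 -0.4 -2.6] [-0.14  0.13  0.01]
0.249 [-0.5  0.  -2.5] [-0.08  0.08  0.01]
0.248 [ 0.2 -0.8 -1.5] [-0.09  0.03 -0.03]
0.247 [ 1.5 -0.8 -0.7] [-0.11 -0.12 -0.11]
0.246 [ 2.7 -0.5  3.7] [-0.09 -0.4  -0.01]
touch 13.98 tcp [ 0.5117 -0.0239  0.2468] rpy [ 1.7988e+02 -1.0000e-02  7.9900e+01] F [ 2.7 -0.5  3.7] M [-0.09 -0.4  -0.01] open 0.0498 g 30.0
```

View pics/v2.png

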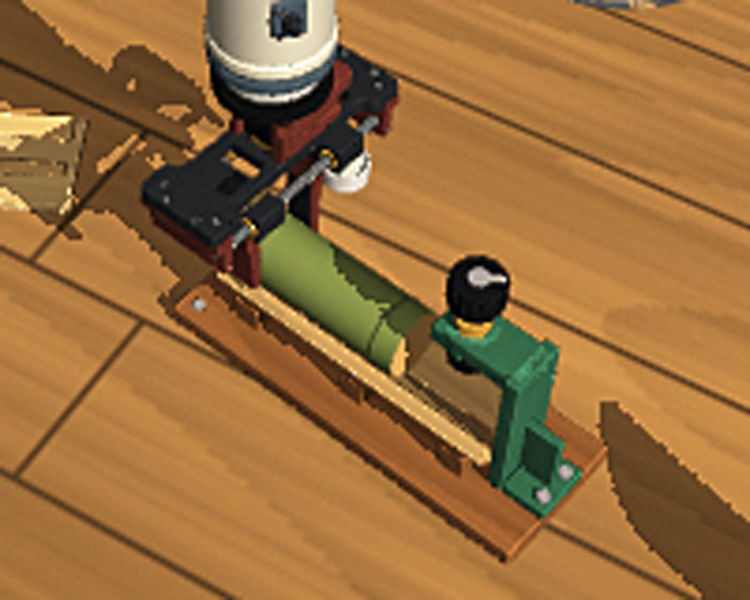

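The tube lies in the trough at nominal height, its square end at crop (400,360), short of the neck end. There is a slight side load, so I'll shift 0.7 mm and slide it home.

Run:
```python
from h import *
n=np.array([u[1],-u[0],0])*.0007
def go(y,sp): r.servo_line(np.array(cr(y,.2462))+n,speed=sp); return readout.sense()
go(-.097,.02); st("shift")
go(-.055,.05); st("mid"); go(-.024,.05); s=st("near"); b=s["contact_force"][:2]@u
y=-.024
while y>-.1 and y<-.005:
    y+=.001; s=go(y,.02); a=s["contact_force"][:2]@u
    print(round(y,3),round(a,1),s["contact_force"].round(1))
    if a<b-6: break
st("home"); snap("scene","sc3"); effector.let_go(); st("open"); snap("scene","sc4")
a,b=[cv2.resize(cv2.imread(f"pics/{n}.png")[150:270,290:420],(390,360),interpolation=2) for n in("sc3","sc4")]
cv2.imwrite("pics/v3.png",np.hstack([a,b]))
```

```text
shift 14.28 tcp [ 0.5121 -0.0239  0.2466] rpy [179.96  -0.    79.9 ] F [ 0.7 -0.   5.2] M [-0.05 -0.23 -0.  ] open 0.0494 g 30.0
mid 15.28 tcp [0.5197 0.0173 0.2463] rpy [1.7992e+02 4.0000e-02 7.9880e+01] F [ 4.4 -3.5  2.1] M [-0.56 -0.7  -0.05] open 0.0494 g 30.0
near 16.04 tcp [0.5251 0.0478 0.2463] rpy [1.7991e+02 2.0000e-02 7.9880e+01] F [ 4.1 -2.8  2. ] M [-0.4  -0.74 -0.07] open 0.0498 g 30.0
-0.023 -2.6 [ 3.9 -3.3  3. ]
-0.022 -3.1 [ 3.1 -3.7  3. ]
-0.021 -2.9 [ 3.9 -3.7  2.7]
-0.02 -2.9 [ 5.  -3.9  3.2]
-0.019 -4.1 [ 3.8 -4.9  2.8]
-0.018 -3.9 [ 3.1 -4.5  3.2]
-0.017 -2.9 [ 4.1 -3.7  3.1]
-0.016 -3.0 [ 3.8 -3.7  2.3]
-0.015 -4.0 [ 4.2 -4.8  3.2]
-0.014 -4.0 [ 3.1 -4.6  2.8]
-0.013 -5.1 [ 3.1 -5.7  3.9]
-0.012 -9.3 [ 2.1 -9.8  4.6]
home 19.04 tcp [0.5271 0.0581 0.2463] rpy [179.93   0.26  79.81] F [ 2.1 -9.8  4.6] M [-1.68 -0.4  -0.  ] open 0.0498 g 30.0
open 19.85 tcp [0.5269 0.0598 0.2462] rpy [-180.    -0.    79.9] F [ 0.2 -0.9  0. ] M [-0.07  0.09 -0.05] open 0.0881 g 0.0
```

View pics/v3.png

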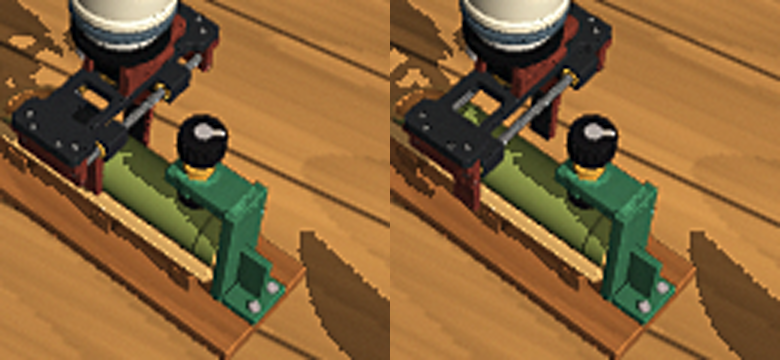

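In both pictures the tube's end is home against the green stop post, and it stayed there when released. Now up and over to the knob.

Run:
```python
from h import *
p=readout.sense()["tcp_pos"]; r.servo_line([p[0],p[1],.40],speed=.2)
r.reach([*K,.40],[180,0,224.6]); print(readout.sense()["joints"].round(1))
s=snap("wrist","w6")
r.servo_line([*K,.333],speed=.12); st("at"); effector.grab(45); r.wait(.1); st("grip"); print(readout.sense()["joints"].round(1))
snap("wrist","w7"); t=snap("scene","sc5")
a=cv2.resize(cv2.imread("pics/w7.png")[150:400,170:470],(420,350));b=cv2.resize(cv2.imread("pics/sc5.png")[130:270,290:430],(350,350),interpolation=2)
cv2.imwrite("pics/v4.png",np.hstack([a,b]))
```

```text
[  11.1   -1.2   77.6   -0.   103.6 -123.5]
at 23.62 tcp [0.5407 0.1406 0.3337] rpy [-1.7997e+02  5.0000e-02 -1.3540e+02] F [ 0.8 -0.2 -0.2] M [0.08 0.04 0.02] open 0.0881 g 0.0
grip 24.57 tcp [0.5411 0.14   0.3331] rpy [-1.7988e+02  2.0000e-02 -1.3545e+02] F [ 4.1 -3.4 -1.5] M [-0.36 -0.55  0.02] open 0.0355 g 45.0
[ 1.100e+01 -1.300e+00  8.440e+01 -1.000e-01  9.680e+01 -1.235e+02]
```

View pics/v4.png

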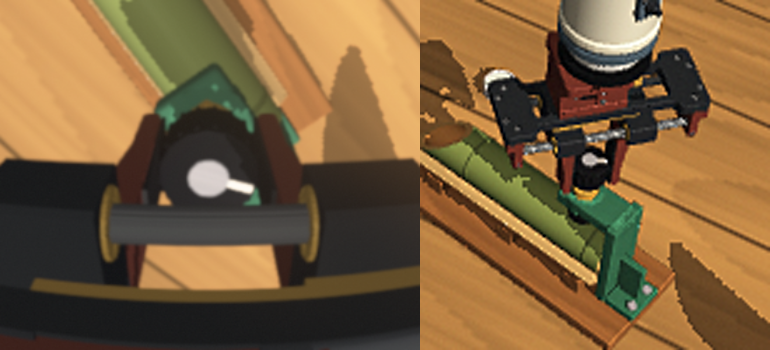

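The knob is gripped across its middle (opening 35.5 mm), with the cap at crop (208,180) and the mark's tip at (250,188). I'll turn it clockwise, following it down, recentring on the side force and watching the torque.

```bash
cat > turn.py <<'E'
from h import *
import json
class T:
    def __init__(s,c,a): s.c=np.array(c,float); s.a=a
    def to(s,a):  # a = clockwise degrees since grip
        s.a=a; r.reach([*s.c,.333-.008*a/360],[180,0,224.6-a]); q=readout.sense()
        s.c+=np.clip(q["contact_force"][:2]*.00008,-.0003,.0003); return q
    def show(s,q): print(s.a,round(q["clock"],2),"yaw",round(q["orientation"][2],2),"F",q["contact_force"].round(1),"Mz",round(q["torque"][2],2),"j6",round(q["joints"][5],1),"op",round(q["opening"],4))
    def save(s): json.dump([list(s.c),s.a],open("turn.json","w"))
E
python3 - <<'E'
from turn import *
t=T(K+[.0005,-.0004],0); a=0
while a<200:
    a+=15 if a<90 else 4
    q=t.to(a); t.show(q)
    if abs(q["torque"][2])>.35 or q["clock"]>40: break
t.save(); snap("wrist","w8")
E
```

```text
15 25.03 yaw -150.21 F [ 2.1 -2.3  0.1] Mz -0.05 j6 -108.8 op 0.0352
30 25.39 yaw -165.06 F [ 1.  -1.4 -0.3] Mz -0.12 j6 -93.9 op 0.0353
45 25.75 yaw -180.0 F [ 1.6 -0.7  0.1] Mz -0.06 j6 -79.0 op 0.0354
60 26.11 yaw 165.03 F [0.9 1.5 1.3] Mz -0.03 j6 -64.0 op 0.0353
75 26.47 yaw 150.04 F [0.8 3.5 1.1] Mz -0.03 j6 -49.0 op 0.0353
90 26.82 yaw 135.03 F [1.8 2.7 1.5] Mz -0.1 j6 -34.0 op 0.0356
94 27.07 yaw 130.91 F [-0.1  3.5  1.1] Mz -0.06 j6 -29.8 op 0.0352
98 27.32 yaw 126.83 F [-0.3  1.1  1.5] Mz -0.07 j6 -25.8 op 0.0352
102 27.57 yaw 122.81 F [0.3 1.2 0.8] Mz -0.06 j6 -21.7 op 0.0353
106 27.82 yaw 118.79 F [-0.3  0.5  0.5] Mz -0.04 j6 -17.7 op 0.0354
110 28.07 yaw 114.79 F [ 0.4 -0.4  0.7] Mz -0.04 j6 -13.7 op 0.0354
114 28.32 yaw 110.79 F [ 1.8 -0.1  1.3] Mz -0.07 j6 -9.7 op 0.0354
118 28.57 yaw 106.79 F [ 0.8 -0.7  1. ] Mz -0.01 j6 -5.7 op 0.0354
122 28.82 yaw 102.8 F [ 1.3 -1.2  1.5] Mz -0.07 j6 -1.7 op 0.0353
126 29.07 yaw 98.8 F [0.8 0.3 1.3] Mz -0.08 j6 2.3 op 0.0351
130 29.32 yaw 94.8 F [-0.2 -0.7  1.6] Mz -0.04 j6 6.3 op 0.0356
134 29.57 yaw 90.8 F [ 0.3 -1.1  2.8] Mz -0.08 j6 10.3 op 0.0353
138 29.82 yaw 86.8 F [0.5 0.5 1.9] Mz -0.1 j6 14.3 op 0.0352
142 30.07 yaw 82.8 F [ 0.9 -0.   1.7] Mz -0.05 j6 18.3 op 0.0353
146 30.32 yaw 78.8 F [0.4 0.2 3.4] Mz -0.1 j6 22.3 op 0.0353
150 30.57 yaw 74.8 F [-0.3 -0.3  2.5] Mz -0.07 j6 26.3 op 0.0352
154 30.82 yaw 70.81 F [ 0.5 -0.5  2.8] Mz -0.0 j6 30.3 op 0.0357
158 31.07 yaw 66.86 F [2.9 2.9 3.2] Mz 0.45 j6 34.2 op 0.035
```

Run:
```python
from turn import *
c,a=json.load(open("turn.json")); t=T(c,a)
for a in(160,161.5):
    q=t.to(a); t.show(q)
    if q["torque"][2]>.8: break
r.wait(.2); q=readout.sense(); t.show(q); t.save(); snap("wrist","w9"); snap("scene","sc6")
b=cv2.resize(cv2.imread("pics/sc6.png")[130:270,290:430],(350,350),interpolation=2)
a=cv2.resize(cv2.imread("pics/w9.png")[150:400,170:470],(420,350));cv2.imwrite("pics/v5.png",np.hstack([a,b]))
# mark pose in wrist frame: bright pixels centroid
for n in("w7","w8","w9"):
    h=cv2.cvtColor(cv2.imread(f"pics/{n}.png")[255:305,285:365],cv2.COLOR_BGR2HSV); m=cv2.inRange(h,(0,0,150),(179,50,255)); M=cv2.moments(m,True)
    print(n,M["m00"],M["m10"]/M["m00"],M["m01"]/M["m00"],cv2.minAreaRect(cv2.findNonZero(m)))
```

```text
160 31.38 yaw 64.78 F [3.7 5.1 3.5] Mz 0.8 j6 36.3 op 0.0352
161.5 31.62 yaw 63.28 F [3.1 4.  3.9] Mz 0.88 j6 37.9 op 0.0351
161.5 31.82 yaw 63.29 F [3.1 4.4 3.2] Mz 0.82 j6 37.9 op 0.0353
w7 713.0 37.698457223001405 23.157082748948106 ((42.0, 22.0), (24.0, 46.0), 90.0)
w8 688.0 38.41860465116279 23.99418604651163 ((43.0, 23.0), (24.0, 46.0), 90.0)
w9 685.0 38.64087591240876 25.303649635036496 ((42.29844284057617, 28.49554443359375), (44.88322830200195, 25.061193466186523), 25.70995330810547)
```

View pics/v5.png

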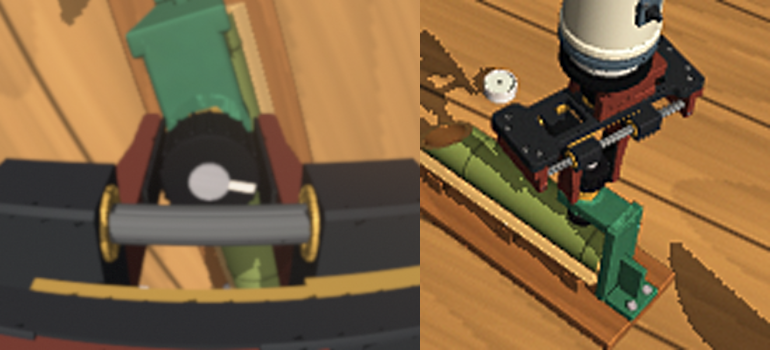

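The picture shows the mark almost unmoved relative to the fingers (tip (252,186), before (250,188)), so the knob followed with only a few degrees of slip or wind-up at 0.8 N m. The screw has stopped dead and the pad is on the bamboo. I'll use the mark to measure the knob's angle, then back off.

```bash
cat > mark.py <<'E'
from h import *
def mark(img,pts=False):  # angle of mark in wrist image, deg clockwise in image; cap = big blob, mark = the rest to the right
    im=cv2.resize(img[255:305,285:365],None,fx=4,fy=4,interpolation=cv2.INTER_CUBIC)
    h=cv2.cvtColor(im,cv2.COLOR_BGR2HSV); m=cv2.inRange(h,(0,0,150),(179,60,255)); m[120:]=0
    cap=cv2.morphologyEx(m,cv2.MORPH_OPEN,cv2.getStructuringElement(cv2.MORPH_ELLIPSE,(61,61)))
    rest=cv2.morphologyEx(m&~cv2.dilate(cap,np.ones((9,9))),cv2.MORPH_OPEN,np.ones((9,9)))
    g=lambda q:(lambda M:np.array([M["m10"],M["m01"]])/max(M["m00"],1))(cv2.moments(q,True))
    c,t=g(cap),g(rest); return np.degrees(np.arctan2(*(t-c)[::-1])),c.round(1),t.round(1),int((rest>0).sum()),int((cap>0).sum())
if __name__=="__main__":
    for n in("w7","w8","w9"): print(n,mark(cv2.imread(f"pics/{n}.png")))
    h=cv2.cvtColor(cv2.imread("pics/w9.png"),cv2.COLOR_BGR2HSV)
    print(h[262:302:3,285:365:4,2])
E
python3 mark.py
```

```text
w7 (np.float64(16.62090874336228), array([135.5,  82.3]), array([224.7, 108.9]), 1424, 7630)
w8 (np.float64(15.383837323352024), array([137.6,  84.3]), array([226.8, 108.9]), 1562, 6757)
w9 (np.float64(14.591813453602844), array([138. ,  86.5]), array([226. , 109.4]), 1596, 5877)
[[ 29  40  41  40  40  41  41  43  41  43  43  44  44  44  45  44  45  39
   43  67]
 [ 27  41  40  41  41  41  42  42  59  61  43  43  43  45  43  46  46  41
   40  56]
 [ 28  40  40  40  39  41  50 140 174 175 145  55  43  43  45  45  46  43
   39  53]
 [ 37  40  39  39  39  41 146 190 191 191 189 151  45  42  43  45  45  44
   38  50]
 [ 37  38  39  38  39  81 192 191 190 189 188 187  89  43  45  42  44  43
   37  45]
 [ 31  36  38  39  38 136 193 191 191 191 190 188 144  51  42  42  45  45
   37  41]
 [ 28  38  38  39  38 154 193 192 191 191 190 190 205 231 208 158 119  52
   35  38]
 [ 26  35  38  37  39 135 189 188 191 190 191 191 225 246 247 246 246  91
   35  35]
 [ 80  34  39  38  37  66 184 186 187 187 187 188  95 126 176 228 235  67
   34  36]
 [168  31  38  38  38  36 121 187 188 186 183 129  40  42  41  44  51  83
   33  36]
 [200  99  38  37  37  38  37  91 144 142  95  40  40  41  41  42  49  96
   34  35]
 [188 181  45  44  42  43  42  42  44  40  43  46  46  46  49  48  93  92
   49  50]
 [ 92  93  91  90  90  88  88  89  89  89  88  89  89  90  90  91  92  92
   93  93]
 [113 113 113 112 112 112 111 110 110 110 111 111 111 112 113 113 114 115
  116 117]]
```

```bash
sed -i 's/m\[120:\]=0/m[156:]=0/' mark.py; python3 mark.py | head -3
```

```text
w7 (np.float64(14.09070992501361), array([136.,  90.]), array([230.2, 113.6]), 1914, 9288)
w8 (np.float64(10.984382778285788), array([138.3,  94.3]), array([233.1, 112.7]), 1865, 8935)
w9 (np.float64(8.31392537441201), array([138.3,  99.7]), array([233.9, 113.7]), 1898, 8887)
```

Run:
```python
from turn import *
from mark import mark
c,a=json.load(open("turn.json")); t=T(c,a)
for a in(157,140,120,100,85,71.5): t.show(t.to(a))
r.wait(.2); t.show(readout.sense()); t.save()
for i in range(2): snap("wrist","wa"); print(mark(cv2.imread("pics/wa.png")))
```

```text
157 32.17 yaw 67.56 F [0.3 6.4 5. ] Mz 0.05 j6 33.6 op 0.0355
140 32.56 yaw 84.54 F [-2.4  4.5  5.5] Mz -0.03 j6 16.7 op 0.0354
120 32.98 yaw 104.53 F [-4.1  3.1  7.2] Mz 0.05 j6 -3.3 op 0.0354
100 33.41 yaw 124.51 F [-6.   2.2  7.9] Mz 0.05 j6 -23.3 op 0.0357
85 33.77 yaw 139.49 F [-7.   0.7  8.7] Mz 0.0 j6 -38.3 op 0.0352
71.5 34.1 yaw 152.96 F [-8.5 -1.7  7.6] Mz 0.03 j6 -51.8 op 0.0355
71.5 34.3 yaw 152.94 F [-8.  -1.3  8.2] Mz 0.06 j6 -51.7 op 0.0351
(np.float64(26.979995126842567), array([0., 0.]), array([226.4, 115.3]), 1489, 0)
(np.float64(26.965396955519907), array([0., 0.]), array([226.6, 115.3]), 1476, 0)
```

```bash
sed -i 's/(0,0,150),(179,60,255)/(0,0,105),(179,70,255)/' mark.py
python3 - <<'E'
from turn import *
from mark import mark
c,a=json.load(open("turn.json")); a=66.9; q=readout.sense()
c=np.array(c)+q["contact_force"][:2]*.00008
r.reach([*c,.333-.008*a/360+.0007],[180,0,224.6-a]); r.wait(.2); t=T(c,a); t.show(readout.sense()); t.save()
snap("wrist","wb"); snap("scene","sc7"); snap("top","tp7")
for n in("w7","w8","w9","wa","wb"): print(n,mark(cv2.imread(f"pics/{n}.png")))
a=cv2.resize(cv2.imread("pics/wb.png")[150:400,170:470],(420,350));b=cv2.resize(cv2.imread("pics/sc7.png")[130:270,290:430],(350,350),interpolation=2)
cv2.imwrite("pics/v6.png",np.hstack([a,b]))
E
```

```text
66.9 34.85 yaw 157.43 F [-5.3 -2.9  5.2] Mz 0.11 j6 -56.2 op 0.0349
w7 (np.float64(14.229551193223747), array([136.2,  89.9]), array([233.5, 114.5]), 2167, 10362)
w8 (np.float64(11.088588635163498), array([138.3,  94.1]), array([236.3, 113.3]), 2120, 10225)
w9 (np.float64(8.41976771475083), array([138.4,  99.5]), array([237. , 114.1]), 2159, 10161)
wa (np.float64(9.207544644076812), array([136.3, 100.4]), array([232.2, 115.9]), 1895, 8925)
wb (np.float64(9.121496149630621), array([136.3, 101. ]), array([232.2, 116.4]), 1889, 8911)
```

View pics/v6.png

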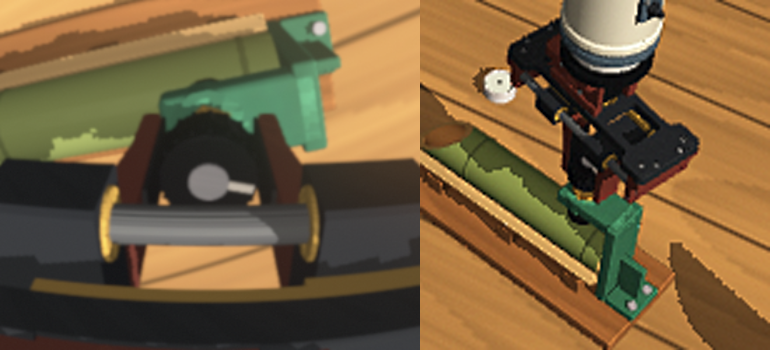

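The mark sits at the same place relative to the fingers (cap (208,182), tip (252,188)), so the knob has come back about 90–93° from the stop. The tube is still home under the pad, the gripper is holding the knob, and the loads are small. Handing in.

```bash
python3 -c "
from station import r, imaging, readout, effector
print(r.hand_in())"
```

```text
the job is handed in; nothing more can be done
None
```

The job is handed in at about 35 s: the tube lies in the V-trough against the end stop, the screw was turned to its stop and backed off about a quarter turn (90–93° by the knob's mark), the gripper is still holding the knob, and the lantern, tape roll and tealight were left alone.

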